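# Pack the sample and slide the box shut

## Task

Take the yellow-capped sample tube from the tray and lay it gently, without dropping it in, in the white foam cradle inside the dispatch box. Let go of it, then slide the yellow lid along its channel, over the small ridge at the end, until it is fully home. Do not touch the lamp bar above the box, and leave the red- and green-capped tubes in their places.

Things in the scene. Friction and masses are not known exactly. Their poses are not given: they have to be found in the camera images.
- yellow_mid (a point): Middle, on its axis, of the loose sample tube with the yellow cap: a rigid cylinder 16 mm across, 100 mm long, about 20 g; x runs along the tube towards the cap. It starts lying level in one of the tray's three cradles, its axis 38 mm above the table. The middle 46 mm of it is free to grasp.
- red_mid (a point): The same for a like tube with a red cap in the same tray. Must stay where it is.
- green_mid (a point): The same for a like tube with a green cap in the same tray. Must stay where it is.
- tray: Fixed blue tray, 110 (x) x 200 (y) mm, top face 8 mm above the table; origin: centre of its underside. Three foam cradles side by side, 65 mm apart along y, valleys along x: open the gripper only moderately (about 45 mm) beside a tube. Each cradle is two V blocks 14 mm wide, centred 30 mm either side of the middle, at most 41 mm high.
- cradle (a point): Where the tube's middle lies when it rests in the white foam cradle (two V blocks as in the tray) in the dispatch box, 38 mm above the table. x runs along the valley: the tube lies along x, either way round; y is the direction in which the lid slides shut; z up. Free height over it is open while the lid is open.
- station: Fixed white dispatch box on a grey base, axes as the cradle's; origin on the table, 35 mm from the cradle towards -y. Inside: floor 8 mm above the table, 132 mm along x (side walls and rails 65 mm high), end wall 50 mm beyond the cradle in +y (64 mm high), 120 mm of room towards -y. The rails run on to 258 mm from the origin in -y.
- fin (a point): Centre of the black fin, the handle on the yellow lid: 14 (x) x 24 (y, sliding way) x 32 mm high, axes as the cradle's, 76 mm above the table. The lid's flat top, 128 mm wide, is 16 mm below this point and reaches 24 mm from it to -y and 153 mm to +y. Push the fin from its -y side or pinch it across x. With the lid shut it is 103 mm from the cradle towards -y.
- lid (a joint): How far the yellow lid is open, m: 0 is fully home against a stop, 0.152 fully open; starts 0.115 to 0.15. It closes towards the cradle's +y, with 1.5 N of friction. Near the end a blue sprung ridge resists: it meets the lid at about 0.016, must be forced with about 10 N, is passed at about 0.008 and then helps the lid home.
- lamp: White lamp bar, not to be touched, right over the shut lid's fin: an upright gripper would hit it there, so lean the tool back (top towards -y) 30 to 45 degrees. Origin: middle of its underside, 185 mm above the table, 106 mm from the cradle in -y; axes as the cradle's. 52 mm along y, 20 mm thick, reaches 80 mm to -x, 106 mm to +x, where a 16 x 24 mm post holds it.

How it is judged:
By the outcome, as a careful person would: the job done as asked, in the order asked, and still so for the second after the job is handed in, with the robot touching nothing.
It also fails if it takes over 56 s, if anything falls off the work surface, if the arm or the gripper's body presses on something with over 40 N, if the wrist force passes 120 N, or if a joint passes its speed limit or range.

## Robot

A 7-joint arm with a two-finger parallel gripper is mounted at the origin on the work surface. World frame = base frame: x ahead of the robot, y to its left, z up, the work surface at z = 0. Lengths are in m, angles in rad, forces in N, time in s.
With the tool pointing down it reaches from about 0.4 to 0.85 m from the base axis. Payload 10.4 kg.
Tool frame: the origin (TCP) lies between the finger pads; the fingertips stand 17 mm ahead of it and the grasp point (between the pads) lies 2 mm behind it; z points along the fingers, y is the direction in which the jaws open and shut (so a half turn about z gives the same grasp; the last joint's range is limited). The gripper opens to 85 mm and grips with 20 to 120 N. Pads are 22 mm wide; open, the fingers measure 114 mm over their backs; the gripper's body (76 mm by 85 mm) begins 54 mm behind the grasp point. The pads swing forward as they close: fully open they stand 13 mm farther back than shut.
Start: joints at [1.103, 0.332, -0.065, 1.46, 0.022, 1.35, -0.088], TCP at [0.269, -0.564, 0.248] pointing down, gripper open.
Joint ranges: [-2.6, 2.6], [-0.5, 2.12], [-1.47, 1.34], [0.16, 2.42], [-1.27, 4.41], [0.06, 2.06], [-2.6, 2.6]. Speed limits (rad/s): [2.22, 2.22, 2.79, 2.79, 3.14, 3.14, 3.14].

## Interface

Orientations are given as a unit quaternion [x, y, z, w].
In Python, from workcell import manip gives the robot as it stands.
- The arm moves only by the tool jog_arm, never from a script. Its argument "steps" is one flat list of numbers, 5 for each row, row after row: the finger opening in m, from 0 to 0.0854, then the shift along the tool's x, y, z in m, then the turn about the tool's z in rad. In form: [gripper, x, y, z, twist, gripper, x, y, z, twist, ...]. A call has exactly 10 rows; each row is the pose to reach, as a shift and turn from the pose commanded when the call began, along the tool's axes at that moment; what a row does not reach only later rows make up. A row lasts 1/10 s, in which the tool goes at most 50 mm and 8.59 degrees, less where a joint would pass 70% of its speed; a pose out of reach is approached as far as the arm can. A call with a gripper value outside its range is refused whole. The fingers move at their own pace and stop on an object; "grip_force" is the grip in N (left out, the last holds). Time passes only in rows, so rows that repeat a pose let the fingers close, or fill a call up. It gives the time, the measured TCP pose, the force and the opening at its end, in the units of the state.
- manip.get_obs(): the state, without advancing time (a new reading comes with each control period).
- manip.camera(name): name is "scene" or "top" or "wrist"; returns (picture, depth): 420x560x3 uint8, red, green, blue; 420x560 float32, m along the optical axis (not along the pixel's ray), 0 where there is no reading.
- manip.calibration(name): a dict with "mtx" (3x3 intrinsics, pixels), "k1" (the pictures are not rectified: a ray, as slopes to the right and down, at radius r is drawn at 1 + k1 r^2 times it, then the intrinsics apply), "world_to_cam" (4x4, takes a point from world to camera coordinates). Camera axes: x right, y down, z forward; pixel columns grow to the right and rows downward; lengths in m; the calibration is good to about 2 mm. A picture is of the moment at which its call begins: read the wrist's pose just before it. calibration takes no time and is no camera call; for the wrist camera it gives the pose at the moment of the call.
- manip.hand_in(): hands the job in, once; it reports no verdict.
The state is a dict: "clock": time; "joint_pos": joint angles; "joint_velocities": joint speeds; "tau": joint torques, N m; "position": TCP position; "ee_rot": TCP orientation; "ft_force": force on the tool from outside, world axes, zero at the start; "torque": the same for the moment, N m; "grip_width": opening from 0.0 (shut) to 1.0 (fully open).
Only numpy, scipy, OpenCV 4.12 (cv2) and the standard library are available. Lean on these libraries where they do the work, as an engineer would, in place of code of your own. Each camera call takes 0.05 s, during which the arm holds its last target.

## Working session

There is one attempt and no reset: what is moved stays moved. The work goes in short steps, Python scripts to look and compute and a tool call to move; the robot and the scene stay as the last step left them, time stands still between calls to the robot, and variables do not carry over. Pictures are saved under pics/ and viewed, and the job is handed in when it is done.

Besides the shell and the picture viewer there is one more tool, called after "Call:" in YAML: its name, and indented under it one key for each argument. jog_arm: Moves the arm, as the interface text tells. Its arguments: {"type":"object","properties":{"steps":{"type":"array"},"grip_force":{"type":"number"}},"required":["steps"]}

```bash
ls; mkdir -p pics
python3 - <<'E'
from workcell import manip
import cv2,numpy as np
o=manip.get_obs();print(o)
for n in ['scene','top','wrist']:
    c=manip.calibration(n);print(n,np.round(c['mtx'],1).tolist(),c['k1'],np.round(c['world_to_cam'],3).tolist())
    im,d=manip.camera(n);cv2.imwrite(f'pics/{n}0.png',im[:,:,::-1]);np.save(f'{n}0.npy',d);np.save(f'{n}0_im.npy',im)
    np.save(f'{n}0_w2c.npy',c['world_to_cam'])
E
```

```text
pics
{'clock': 0.0, 'joint_pos': array([ 1.10336979,  0.33289144, -0.06468952,  1.46096882,  0.02160765,
        1.34987249, -0.08846478]), 'joint_velocities': array([-0.0002167 , -0.00090873,  0.00133995, -0.00062835,  0.00036698,
        0.00025686,  0.00038894]), 'tau': array([ 1.05203766e-03, -6.25445652e+01,  4.98421106e-02, -3.91606915e+01,
        1.61471096e-02,  9.85960913e-03,  1.10501927e-05]), 'position': array([ 0.26877407, -0.56386385,  0.24749053]), 'ee_rot': array([ 9.75362350e-01,  2.20607715e-01, -1.96836239e-04, -6.94852423e-04]), 'ft_force': array([-0.71487294, -0.59212224,  0.21940379]), 'torque': array([-0.01882712,  0.04530309,  0.00062469]), 'grip_width': 0.9976496392841747}
scene [[407.4, 0.0, 285.8], [0.0, 407.4, 205.5], [0.0, 0.0, 1.0]] -0.1023774958867402 [[0.703, 0.711, -0.01, -0.453], [0.524, -0.527, -0.669, -0.124], [-0.48, 0.465, -0.744, 1.016], [0.0, 0.0, 0.0, 1.0]]
top [[495.4, 0.0, 277.4], [0.0, 495.4, 211.5], [0.0, 0.0, 1.0]] 0.002214313526725298 [[0.018, -1.0, -0.012, 0.114], [-0.997, -0.017, -0.073, 0.546], [0.073, 0.013, -0.997, 1.031], [0.0, 0.0, 0.0, 1.0]]
wrist [[333.3, 0.0, 280.2], [0.0, 333.3, 211.9], [0.0, 0.0, 1.0]] -0.07267572652013927 [[0.431, -0.902, -0.002, -0.624], [-0.871, -0.417, 0.258, -0.034], [-0.234, -0.109, -0.966, 0.379], [0.0, 0.0, 0.0, 1.0]]
```

View pics/scene0.png

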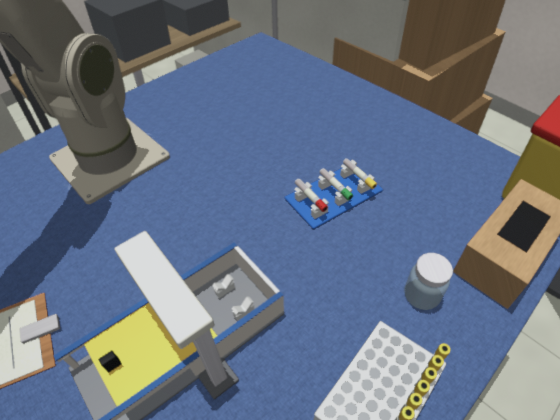

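View pics/top0.png

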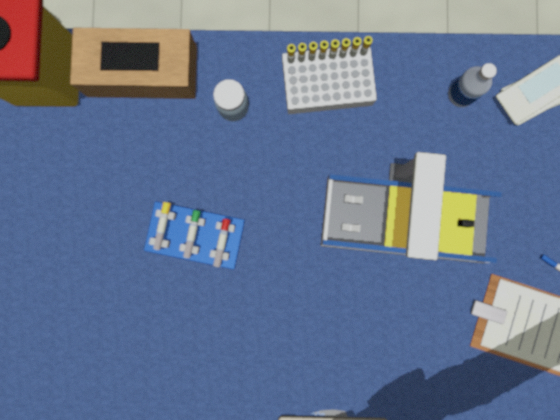

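View pics/wrist0.png

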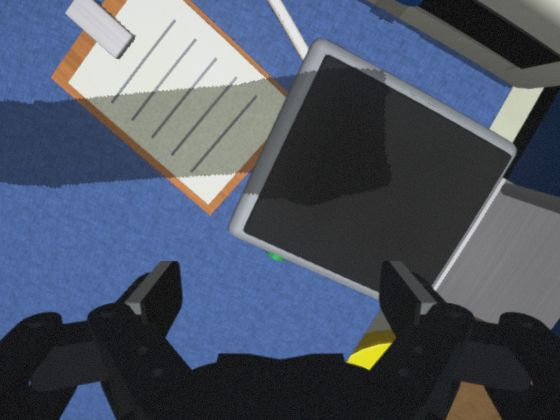

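The top view shows the tray near (195,235) with the yellow tube at (162,225), the cradle blocks at (354,198) and (352,228), the fin at (465,223), and the lamp around (427,205).

```bash
cat > h.py <<'E'
import numpy as np,cv2
def rays(c,uv):
    k=np.array([c['k1'],0,0,0],float)
    # k1 model: distorted = (1+k1 r^2)*ray
    return cv2.undistortPoints(np.array(uv,float).reshape(-1,1,2),np.array(c['mtx'],float),k).reshape(-1,2)
def proj(c,P):
    W=np.array(c['world_to_cam']);P=np.atleast_2d(P)
    r,_=cv2.Rodrigues(W[:3,:3])
    return cv2.projectPoints(P.astype(float),r,W[:3,3],np.array(c['mtx'],float),np.array([c['k1'],0,0,0.]))[0].reshape(-1,2)
def backd(c,uv,d):
    s=rays(c,uv);d=np.array(d,float).reshape(-1,1)
    pc=np.hstack([s*d,d]);W=np.array(c['world_to_cam'])
    return (pc-W[:3,3])@W[:3,:3]
def backz(c,uv,z):
    s=rays(c,uv);W=np.array(c['world_to_cam']);R=W[:3,:3];o=-R.T@W[:3,3]
    d=np.hstack([s,np.ones((len(s),1))])@R
    return o+d*((np.array(z)-o[2])/d[:,2])[:,None]
def cloud(c,dep):
    v,u=np.mgrid[0:420,0:560]
    return backd(c,np.stack([u.ravel(),v.ravel()],1),dep.ravel()).reshape(420,560,3)
E
python3 - <<'E'
from workcell import manip
import cv2,numpy as np
from h import *
im=np.load('top0_im.npy')[:,:,::-1]
a=cv2.resize(im[190:275,135:255],None,fx=6.6,fy=6.6,interpolation=cv2.INTER_CUBIC);cv2.imwrite('pics/tz_tray.png',a)
a=cv2.resize(im[145:270,315:505],None,fx=4.2,fy=4.2,interpolation=cv2.INTER_CUBIC);cv2.imwrite('pics/tz_box.png',a)
im2=np.load('scene0_im.npy')[:,:,::-1]
a=cv2.resize(im2[225:420,50:300],None,fx=3,fy=3,interpolation=cv2.INTER_CUBIC);cv2.imwrite('pics/sz_box.png',a)
a=cv2.resize(im2[145:235,275:395],None,fx=6.5,fy=6.5,interpolation=cv2.INTER_CUBIC);cv2.imwrite('pics/sz_tray.png',a)
for n in ['top','scene']:
    c=manip.calibration(n);C=cloud(c,np.load(n+'0.npy'));np.save(n+'_cloud.npy',C)
    hs=cv2.cvtColor(np.load(n+'0_im.npy'),cv2.COLOR_RGB2HSV)
    for nm,lo,hi in [('yel',20,34),('grn',45,80),('red1',0,6)]:
        m=(hs[...,0]>=lo)&(hs[...,0]<=hi)&(hs[...,1]>150)&(hs[...,2]>80)
        k,l,s,ce=cv2.connectedComponentsWithStats(m.astype(np.uint8))
        for i in range(1,k):
            if s[i,4]>15:
                print(n,nm,s[i],np.round(ce[i],1),np.round(np.median(C[l==i],0),4))
E
```

```text
top yel [   0   10   77   95 3162] [46.4 71.8] [0.788  0.5654 0.1146]
top yel [353  39   6   9  29] [355.1  44. ] [ 0.8752 -0.026   0.1069]
top yel [364  39   6   8  31] [366.1  43.2] [ 0.8779 -0.0478  0.1064]
top yel [343  43   4   6  20] [344.4  45.7] [ 0.8716 -0.005   0.108 ]
top yel [321  45   5   7  22] [322.9  48.3] [0.8663 0.0378 0.1059]
top yel [332  44   5   7  24] [333.6  46.8] [0.8696 0.0163 0.1054]
top yel [289  47   5   8  23] [290.7  51.2] [0.8578 0.1014 0.1066]
top yel [310  46   5   7  22] [312.   49.3] [0.8639 0.0594 0.1064]
top yel [299  49   6   5  19] [301.5  50.9] [0.861  0.0795 0.1031]
top yel [392 188  18  58 743] [401.  216.4] [ 0.536  -0.1287  0.0595]
top yel [164 204   6   8  26] [166.8 206.8] [0.5487 0.354  0.0433]
top yel [457 218   5   9  17] [458.5 221.5] [ 0.528  -0.2421  0.0633]
top red1 [   0    0   41   81 2832] [20.  39.3] [0.8291 0.5874 0.2122]
top red1 [222 220   7   9  42] [225.  224.2] [0.5144 0.2316 0.0446]
scene yel [ 503  134   57   65 2000] [538.7 166.6] [0.8094 0.5655 0.1232]
scene yel [366 181   9   7  23] [369.7 184.2] [0.5517 0.3515 0.0394]
scene yel [146 304  50  56 372] [171.9 337.4] [ 0.5619 -0.161   0.0591]
scene yel [436 349  11  10  44] [440.5 353.8] [0.8666 0.0949 0.1003]
scene yel [429 360  11  11  51] [433.2 365.7] [0.868  0.0731 0.0996]
scene yel [107 364  16  11  42] [114.9 369.1] [ 0.5322 -0.2539  0.0595]
scene yel [422 372  11  11  49] [426.1 378. ] [0.8714 0.051  0.0993]
scene yel [415 384  11  12  50] [418.8 390.8] [0.8733 0.0293 0.1001]
scene yel [407 398  12  12  51] [411.5 404.5] [0.8771 0.0073 0.1005]
scene yel [400 412  11   8  31] [402.7 417.1] [ 0.8775 -0.0144  0.1003]
scene red1 [532  96  28  49 778] [549.3 122.7] [0.7837 0.5784 0.2106]
scene red1 [316 200  11  11  61] [320.6 204.5] [0.5169 0.2285 0.0429]
```

View pics/tz_tray.png

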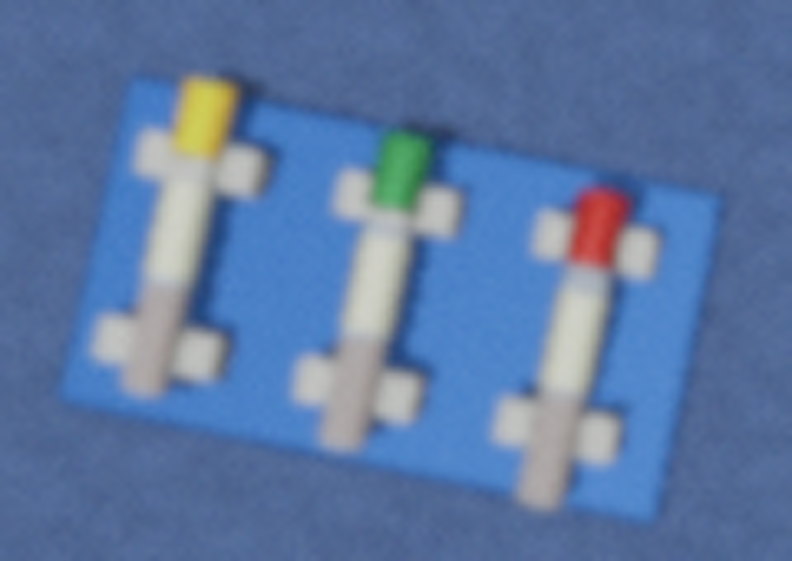

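View pics/tz_box.png

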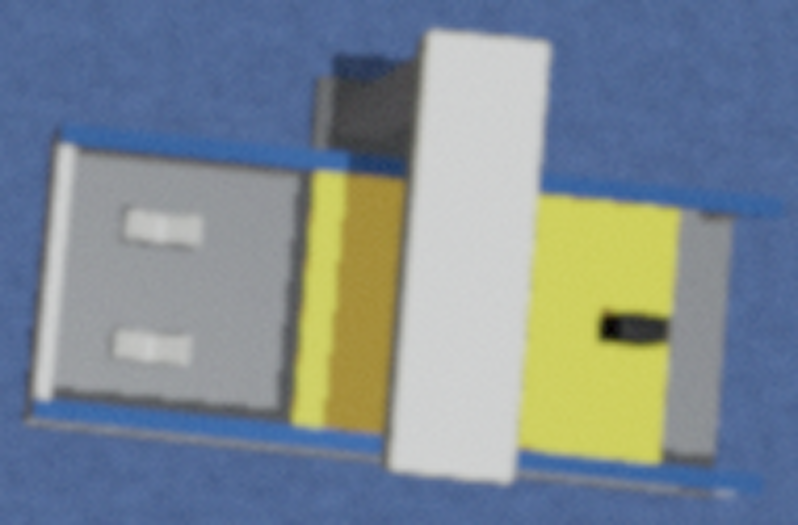

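View pics/sz_box.png

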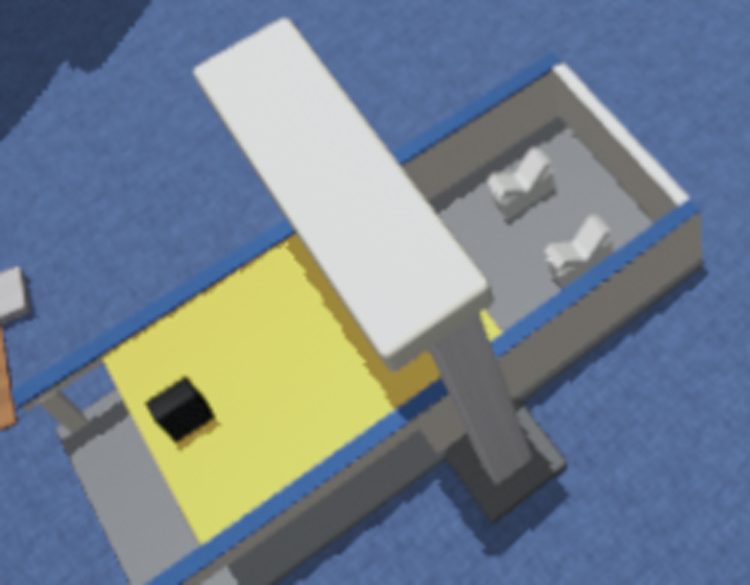

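View pics/sz_tray.png

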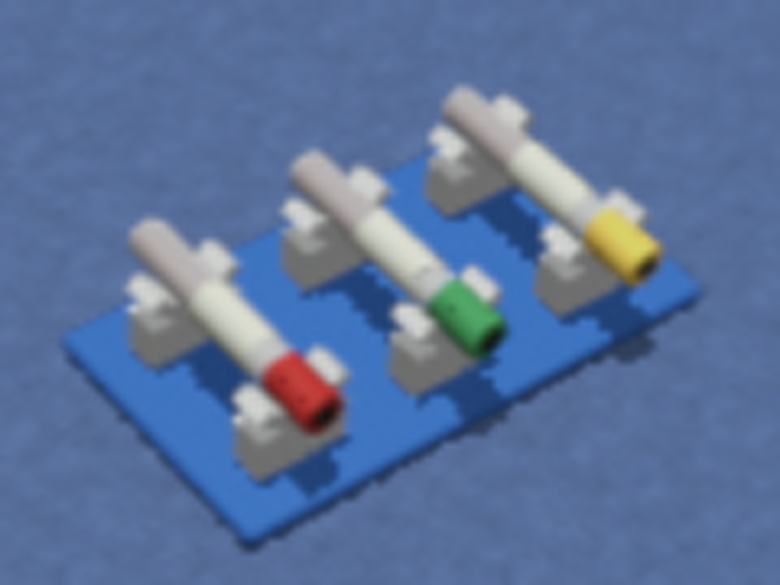

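The zooms show the yellow tube's ends at about (146,392) and (210,78) in tz_tray. The cradle blocks are centred at about (162,229) and (153,348) in tz_box, and the fin is black at about (635,328).

Run:
```python
from workcell import manip
import numpy as np,cv2
from h import *
T=manip.calibration('top');S=manip.calibration('scene')
def zt(p,f,o): return (np.array(p,float)+.5)/f-.5+np.array(o)
def show(n,c,p,f,o,z):
    P=backz(c,zt(p,f,o),z); print(n,np.round(P[:,:2],4).tolist()); 
    return P
def line(n,P):
    m=P.mean(0);d=P[1]-P[0];print('   ',n,'mid',np.round(m,4),'len',round(np.linalg.norm(d),4),'yaw',round(np.degrees(np.arctan2(d[1],d[0])),2))
for nm,a in [('Y',[(146,392),(210,78)]),('G',[(343,448),(407,133)]),('R',[(543,507),(605,190)])]:
    line(nm+' top',show(nm,T,a,6.6,(135,190),[.038,.038]))
for nm,a in [('Y',[(461,100),(643,262)]),('G',[(309,165),(487,333)]),('R',[(146,233),(324,407)])]:
    line(nm+' sc',show(nm,S,a,6.5,(275,145),[.038,.038]))
tb=4.2;to=(315,145)
line('cradle top',show('blk',T,[(153,348),(162,229)],tb,to,[.038]*2))
line('endwall top',show('ew',T,[(43,400),(66,145)],tb,to,[.064]*2))
line('rail+x (along -y)',show('r',T,[(65,135),(780,208)],tb,to,[.065]*2))
line('rail-x',show('r',T,[(35,408),(760,485)],tb,to,[.065]*2))
line('lid edge -y',show('l',T,[(664,463),(681,210)],tb,to,[.060]*2))
line('lid edge +y',show('l',T,[(293,425),(312,172)],tb,to,[.060]*2))
line('lamp +y edge top',show('l',T,[(387,468),(425,32)],tb,to,[.205]*2))
line('lamp -y edge top',show('l',T,[(516,482),(550,42)],tb,to,[.205]*2))
line('fin top ',show('l',T,[(601,326),(636,326)],tb,to,[.092]*2))
line('blk sc',show('l',S,[(520,183),(577,253)],3,(50,225),[.038]*2))
# fin top corner cloud
for n in ['top','scene']:
    im=np.load(n+'0_im.npy').astype(int);C=np.load(n+'_cloud.npy')
    m=(im.sum(2)<130)&(C[...,2]>.07)&(C[...,2]<.11)&(C[...,1]<-.15)&(C[...,1]>-.35)&(C[...,0]>.4)&(C[...,0]<.65)
    print(n,m.sum(),np.round(C[m].min(0),4),np.round(C[m].max(0),4),np.round(np.median(C[m],0),4))
    m=(C[...,2]>.19)&(C[...,2]<.225)&(C[...,1]<-.05)&(C[...,1]>-.35)&(C[...,0]>.35)&(C[...,0]<.75)
    P=C[m][:,:2].astype(np.float32);print('lamp',m.sum(),cv2.minAreaRect(P),np.median(C[m][:,2]))
    # table z
    m=(im[...,2]>im[...,0]+40)&(abs(C[...,0]-.5)<.12)&(C[...,1]<.15)&(C[...,1]>0); print('table z',np.median(C[m][:,2]))
```

```text
Y [[0.4602, 0.3735], [0.56, 0.3567]]
    Y top mid [0.5101 0.3651 0.038 ] len 0.1012 yaw -9.54
G [[0.4437, 0.3106], [0.5436, 0.2935]]
    G top mid [0.4936 0.3021 0.038 ] len 0.1013 yaw -9.76
R [[0.4264, 0.2471], [0.5266, 0.2301]]
    R top mid [0.4765 0.2386 0.038 ] len 0.1016 yaw -9.59
Y [[0.4615, 0.3762], [0.5572, 0.3566]]
    Y sc mid [0.5094 0.3664 0.038 ] len 0.0976 yaw -11.59
G [[0.4457, 0.3126], [0.5407, 0.2939]]
    G sc mid [0.4932 0.3033 0.038 ] len 0.0968 yaw -11.14
R [[0.429, 0.2486], [0.5244, 0.232]]
    R sc mid [0.4767 0.2403 0.038 ] len 0.0968 yaw -9.86
blk [[0.5122, -0.0303], [0.5714, -0.0343]]
    cradle top mid [ 0.5418 -0.0323  0.038 ] len 0.0594 yaw -3.89
ew [[0.485, 0.026], [0.6091, 0.0162]]
    endwall top mid [0.547  0.0211 0.064 ] len 0.1245 yaw -4.51
r [[0.6138, 0.0168], [0.584, -0.3282]]
    rail+x (along -y) mid [ 0.5989 -0.1557  0.065 ] len 0.3463 yaw -94.94
r [[0.481, 0.0299], [0.4506, -0.3168]]
    rail-x mid [ 0.4658 -0.1434  0.065 ] len 0.348 yaw -95.02
l [[0.4602, -0.2731], [0.5828, -0.2826]]
    lid edge -y mid [ 0.5215 -0.2779  0.06  ] len 0.1229 
[... 350 characters left out ...]
, -0.2323], [0.5241, -0.2486]]
    fin top  mid [ 0.524  -0.2405  0.092 ] len 0.0163 yaw -88.98
l [[0.5214, -0.035], [0.5802, -0.041]]
    blk sc mid [ 0.5508 -0.038   0.038 ] len 0.059 yaw -5.75
top 17 [ 0.5188 -0.2431  0.0755] [ 0.5273 -0.2392  0.0927] [ 0.5232 -0.2407  0.0853]
lamp 3299 ((0.5467153191566467, -0.13926532864570618), (0.0535002239048481, 0.1863769143819809), 85.02506256103516) 0.2043890940811493
table z -0.00018254386639243673
scene 125 [ 0.5214 -0.2624  0.0701] [ 0.533  -0.2416  0.0922] [ 0.5313 -0.2513  0.0827]
lamp 4789 ((0.5479187369346619, -0.1390601396560669), (0.05330527573823929, 0.1874595433473587), 85.1572036743164) 0.2039829636055244
table z -0.0011475709539911347
```

```bash
cat > g.py <<'E'
import sys,numpy as np
from workcell import manip
from scipy.spatial.transform import Rotation as Ro
o=manip.get_obs();R=Ro.from_quat(o['ee_rot']).as_matrix();p=o['position']
yaw=np.degrees(np.arctan2(R[1,0],R[0,0]))
print('t',round(o['clock'],2),'p',np.round(p,4),'yaw',round(yaw,2),'zax',np.round(R[:,2],4),'F',np.round(o['ft_force'],1),'grip',round(o['grip_width']*85.4,1),'q',np.round(o['joint_pos'],2))
a=[float(x) for x in sys.argv[1:]]
while len(a)>=4:
    X=np.array(a[:3]);t=a[3];a=a[4:]
    print('shift',np.round(R.T@(X-p),4),'twist',round(np.radians((yaw-t+180)%360-180),3))
E
python3 g.py 0.45 -0.2 0.32 10  0.51 0.3655 0.3 -9.8 .51 .3655 .2 -9.8
```

```text
t 0.15 p [ 0.2688 -0.564   0.2477] yaw 25.48 zax [-5.e-04  9.e-04 -1.e+00] F [-1.1  1.3 -0. ] grip 85.4 q [ 1.1   0.33 -0.06  1.46  0.02  1.35 -0.09]
shift [ 0.3202 -0.2507 -0.072 ] twist 0.27
shift [ 0.6176 -0.7353 -0.0515] twist 0.616
shift [ 0.6177 -0.7352  0.0485] twist 0.616
```

Call:
jog_arm:
  steps: [0.045,0.03,-0.025,-0.015,0.03,0.045,0.065,-0.05,-0.03,0.06,0.045,0.1,-0.078,-0.045,0.09,0.045,0.135,-0.105,-0.06,0.12,0.045,0.17,-0.13,-0.07,0.15,0.045,0.2,-0.16,-0.072,0.18,0.045,0.23,-0.185,-0.072,0.2,0.045,0.26,-0.21,-0.072,0.23,0.045,0.29,-0.235,-0.072,0.25,0.045,0.32,-0.25,-0.072,0.27]
  grip_force: 20

```text
clock: 1.15
position: [0.4505, -0.1985, 0.3206]
ee_rot: [0.996, 0.087, 0.0, 0.0]
ft_force: [0.3, -1.1, -0.7]
grip_width: 0.531
```

```bash
python3 g.py 0.51 0.3655 0.2 -9.8
```

```text
t 1.15 p [ 0.4505 -0.1985  0.3206] yaw 10.03 zax [ 2.e-04 -4.e-04 -1.e+00] F [ 0.3 -1.1 -0.7] grip 45.4 q [ 0.69  0.03 -0.37  1.67  0.01  1.45 -1.08]
shift [ 0.1568 -0.5451  0.1203] twist 0.346
```

Call:
jog_arm:
  steps: [0.045,0.013,-0.045,0,0.03,0.045,0.026,-0.09,0,0.06,0.045,0.04,-0.135,0,0.1,0.045,0.053,-0.18,0,0.14,0.045,0.066,-0.225,0,0.18,0.045,0.079,-0.27,0,0.22,0.045,0.092,-0.315,0.01,0.26,0.045,0.105,-0.36,0.02,0.29,0.045,0.118,-0.405,0.03,0.32,0.045,0.13,-0.45,0.04,0.346]

```text
clock: 2.15
position: [0.5001, 0.2665, 0.2798]
ee_rot: [0.996, -0.087, 0.0, 0.0]
ft_force: [1.2, -0.4, 0.5]
grip_width: 0.528
```

```bash
python3 g.py 0.51 0.3655 0.16 -9.8
```

```text
t 2.15 p [0.5001 0.2665 0.2798] yaw -9.93 zax [ 2.e-04 -2.e-04 -1.e+00] F [ 1.2 -0.4  0.5] grip 45.1 q [ 0.09  0.28 -0.8   1.54  0.2   1.41 -2.46]
shift [-0.0073 -0.0993  0.1198] twist -0.002
```

Call:
jog_arm:
  steps: [0.045,0,-0.01,0,-0.148,0.045,-0.001,-0.02,0,-0.296,0.045,-0.002,-0.03,0,-0.444,0.045,-0.003,-0.04,0,-0.592,0.045,-0.004,-0.05,0.01,-0.74,0.045,-0.005,-0.06,0.02,-0.888,0.045,-0.006,-0.07,0.03,-1.036,0.045,-0.007,-0.08,0.04,-1.184,0.045,-0.007,-0.09,0.05,-1.332,0.045,-0.0073,-0.0993,0.06,-1.48]

```text
clock: 3.15
position: [0.5097, 0.3642, 0.2195]
ee_rot: [0.792, 0.611, -0.0, 0.0]
ft_force: [-0.0, -0.0, -0.2]
grip_width: 0.529
```

```bash
python3 g.py 0.51 0.3655 0.18 170.2
```

```text
t 3.15 p [0.5097 0.3642 0.2195] yaw 75.33 zax [-4.e-04 -4.e-04 -1.e+00] F [-0.  -0.  -0.2] grip 45.2 q [ 0.03  0.54 -1.01  1.46  0.46  1.39 -1.25]
shift [ 0.0013 -0.0001  0.0395] twist -1.656
```

Call:
jog_arm:
  steps: [0.045,0,0,0.004,-0.149,0.045,0,0,0.008,-0.298,0.045,0,0,0.012,-0.447,0.045,0,0,0.016,-0.596,0.045,0,0,0.02,-0.745,0.045,0,0,0.024,-0.894,0.045,0,0,0.028,-1.043,0.045,0,0,0.032,-1.192,0.045,0,0,0.036,-1.341,0.045,0.0005,0,0.0395,-1.49]

```text
clock: 4.15
position: [0.5099, 0.3641, 0.1803]
ee_rot: [0.168, 0.986, -0.0, -0.0]
ft_force: [-0.3, -0.7, 0.9]
grip_width: 0.529
```

```bash
python3 g.py 0.51 0.3655 0.14 170.2
python3 - <<'E'
from workcell import manip
import cv2,numpy as np
c=manip.calibration('wrist');np.savez('w1.npz',**c)
im,d=manip.camera('wrist');cv2.imwrite('pics/w1.png',im[:,:,::-1]);np.save('w1d.npy',d)
im,d=manip.camera('top');cv2.imwrite('pics/t1.png',im[:,:,::-1]);np.save('t1d.npy',d)
im,d=manip.camera('scene');cv2.imwrite('pics/s1.png',im[:,:,::-1]);np.save('s1d.npy',d)
E
```

```text
t 4.15 p [0.5099 0.3641 0.1803] yaw 160.69 zax [-3.e-04 -5.e-04 -1.e+00] F [-0.3 -0.7  0.9] grip 45.1 q [ 0.15  0.73 -1.26  1.5   0.69  1.42  0.1 ]
shift [0.0004 0.0013 0.0403] twist -0.166
```

View pics/w1.png

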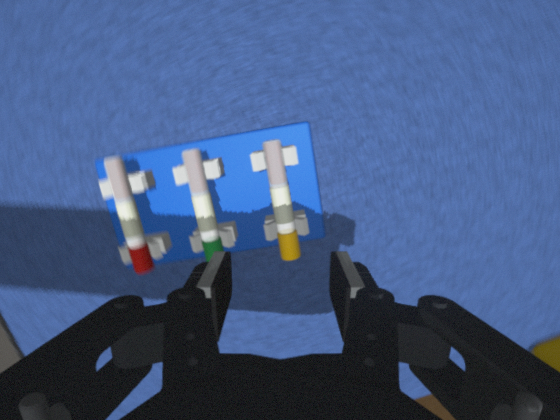

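View pics/s1.png

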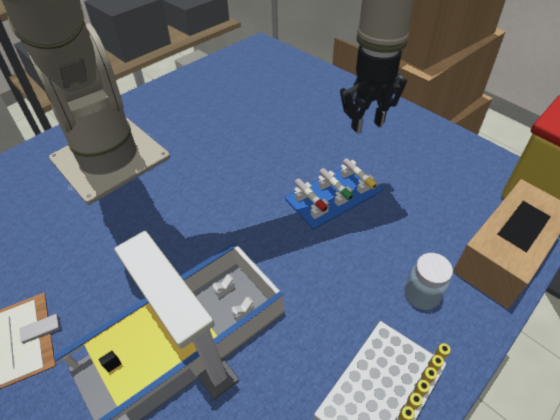

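View pics/t1.png

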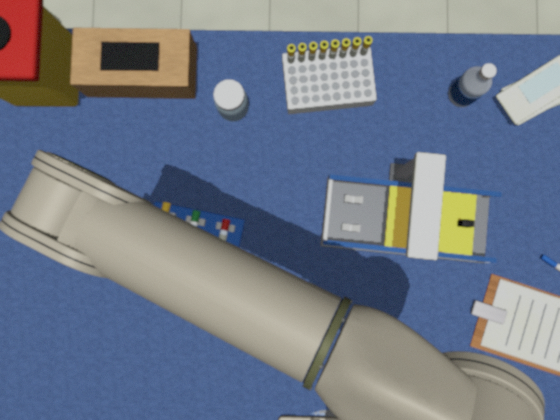

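The wrist view shows the yellow tube from (273,143) to (290,258) with the cradles clear. The scene view shows the gripper and wrist above it.

Run:
```python
from workcell import manip
import numpy as np
from h import *
c=dict(np.load('w1.npz'));c['k1']=float(c['k1'])
P=backz(c,[(273,143),(290,258)],[.038,.038]);print(np.round(P,4),P.mean(0)); d=P[1]-P[0];print(np.linalg.norm(d),np.degrees(np.arctan2(d[1],d[0])))
for n in ['scene']:
    C=cloud(manip.calibration(n),np.load('s1d.npy'))
    v=np.array([.669+0,0,0])
    vd=np.array([-.718,.696]) # lateral direction approx perpendicular to view
    cam=manip.calibration(n)['world_to_cam'];ri=cam[0][:2]/np.linalg.norm(cam[0][:2])
    Q=C.reshape(-1,3);r=Q[:,:2]-[.51,.364];m=(np.hypot(*r.T)<.12)
    for z in np.arange(.16,.44,.01):
        k=m&(abs(Q[:,2]-z)<.005)
        if k.sum()>3:
            l=r[k]@ri; f=r[k]@np.array([ri[1],-ri[0]]);print(round(z-.18,3),k.sum(),np.round([np.percentile(l,2),np.percentile(l,98),f.min(),f.max()],3))
```

```text
[[0.4609 0.3757 0.038 ]
 [0.5577 0.3569 0.038 ]] [0.50928159 0.36632502 0.038     ]
0.09865168434923964 -10.988056358570029
-0.01 61 [-0.029  0.034 -0.019  0.024]
0.0 94 [-0.033  0.036 -0.018  0.026]
0.01 94 [-0.033  0.035 -0.018  0.025]
0.02 81 [-0.03   0.034 -0.018  0.025]
0.03 139 [-0.048  0.051 -0.02   0.035]
0.04 202 [-0.052  0.057 -0.03   0.037]
0.05 207 [-0.054  0.056 -0.03   0.038]
0.06 231 [-0.056  0.059 -0.029  0.04 ]
0.07 215 [-0.059  0.063 -0.019  0.04 ]
0.08 310 [-0.062  0.062 -0.022  0.042]
0.09 320 [-0.056  0.058 -0.034  0.04 ]
0.1 88 [-0.037 -0.004  0.009  0.028]
0.11 109 [-0.036  0.027  0.005  0.039]
0.12 223 [-0.036  0.032 -0.006  0.041]
0.13 222 [-0.036  0.033  0.003  0.04 ]
0.14 225 [-0.035  0.034 -0.002  0.04 ]
0.15 296 [-0.035  0.036 -0.014  0.041]
0.16 230 [-0.033  0.031 -0.011  0.039]
0.17 126 [-0.039  0.037  0.004  0.047]
0.18 282 [-0.04   0.038 -0.007  0.047]
0.19 331 [-0.04   0.039 -0.005  0.045]
0.2 292 [-0.039  0.035 -0.004  0.044]
0.21 310 [-0.039  0.035  0.001  0.044]
0.22 308 [-0.039  0.036 -0.004  0.044]
0.23 314 [-0.038  0.036 -0.002  0.044]
0.24 314 [-0.038  0.035 -0.001  0.044]
0.25 248 [-0.031  0.033  0.018  0.045]
0.26 11 [-0.004  0.014  0.041  0.044]
```

Call:
jog_arm:
  steps: [0.045,0.001,0.0017,0.01,-0.08,0.045,0.001,0.0017,0.03,-0.157,0.045,0.001,0.0017,0.05,-0.157,0.045,0.001,0.0017,0.07,-0.157,0.045,0.001,0.0017,0.09,-0.157,0.045,0.001,0.0017,0.11,-0.157,0.045,0.001,0.0017,0.125,-0.157,0.045,0.001,0.0017,0.135,-0.157,0.045,0.001,0.0017,0.144,-0.157,0.045,0.001,0.0017,0.144,-0.157]

```text
clock: 5.3
position: [0.5092, 0.3662, 0.0358]
ee_rot: [0.093, 0.996, -0.0, -0.0]
ft_force: [-0.7, -0.7, 0.1]
grip_width: 0.528
```

```bash
python3 g.py 0.5096 0.366 0.036 169.7
python3 - <<'E'
from workcell import manip
import cv2,numpy as np
im,d=manip.camera('wrist');cv2.imwrite('pics/w2.png',im[:,:,::-1])
C=np.load('top_cloud.npy');
from h import *
# deck heights along station centreline offset
import math
cr=np.array([.5424,-.0325]);by=np.array([.0854,.9963]);bx=np.array([.9963,-.0854])
Q=C.reshape(-1,3);r=Q[:,:2]-cr;s=r@by;x=r@bx
for a in np.arange(-.32,-.2,.005):
    k=(abs(s-a)<.0025)&(abs(x+.03)<.02)
    if k.any(): print(round(a,3),k.sum(),np.round(np.percentile(Q[k,2],[10,50,90]),3))
E
```

```text
t 5.3 p [0.5092 0.3662 0.0358] yaw 169.35 zax [-8.e-04 -7.e-04 -1.e+00] F [-0.7 -0.7  0.1] grip 45.1 q [ 0.1   0.88 -1.16  1.61  0.85  1.23  0.16]
shift [-0.0004 -0.0001 -0.0002] twist -0.006
-0.32 50 [-0.003 -0.001  0.002]
-0.315 42 [-0.003 -0.001  0.001]
-0.31 42 [-0.003 -0.001  0.002]
-0.305 46 [-0.003 -0.001  0.002]
-0.3 40 [-0.004 -0.001  0.002]
-0.295 23 [-0.002  0.     0.002]
-0.29 41 [0.004 0.006 0.009]
-0.285 43 [0.005 0.007 0.009]
-0.28 38 [0.005 0.007 0.01 ]
-0.275 46 [0.005 0.008 0.01 ]
-0.27 47 [0.004 0.008 0.01 ]
-0.265 29 [0.005 0.007 0.009]
-0.245 27 [0.057 0.059 0.061]
-0.24 49 [0.057 0.059 0.062]
-0.235 45 [0.057 0.06  0.062]
-0.23 51 [0.057 0.059 0.061]
-0.225 48 [0.057 0.059 0.062]
-0.22 50 [0.058 0.06  0.062]
-0.215 45 [0.057 0.059 0.061]
-0.21 51 [0.058 0.06  0.062]
-0.205 50 [0.058 0.059 0.061]
```

View pics/w2.png

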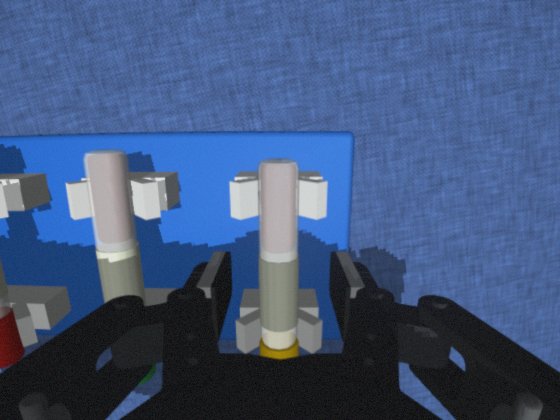

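The tube (column ~279) lies centred between the fingers (231 and 331) and parallel to them, so I close.

Call:
jog_arm:
  steps: [0.03,0,0,0,0,0.02,0,0,0,0,0.01,0,0,0,0,0.01,0,0,0,0,0.01,0,0,0,0,0.01,0,0,0,0,0.01,0,0,-0.005,0,0.01,0,0,-0.015,0,0.01,0,0,-0.03,0,0.01,0,0,-0.045,0]
  grip_force: 30

```text
clock: 6.35
position: [0.5095, 0.3668, 0.0836]
ee_rot: [0.093, 0.996, 0.0, 0.0]
ft_force: [0.4, -0.6, 0.0]
grip_width: 0.17
```

```bash
python3 g.py 0.5424 -0.0325 0.2 174.9 .53 .3 .22 172
python3 - <<'E'
from workcell import manip
import cv2,numpy as np
c=manip.calibration('wrist');np.savez('w3.npz',**c)
im,d=manip.camera('wrist');cv2.imwrite('pics/w3.png',im[:,:,::-1])
E
```

```text
t 6.35 p [0.5095 0.3668 0.0836] yaw 169.37 zax [ 6.e-04  7.e-04 -1.e+00] F [ 0.4 -0.6  0. ] grip 14.5 q [ 0.13  0.83 -1.21  1.58  0.8   1.29  0.18]
shift [-0.106  -0.3863 -0.1167] twist -0.097
shift [-0.0325 -0.0618 -0.1365] twist -0.046
```

View pics/w3.png

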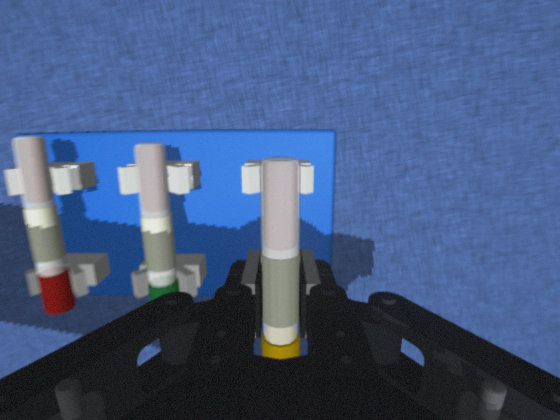

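Call:
jog_arm:
  steps: [0.01,0,0,-0.04,0,0.01,-0.005,-0.02,-0.08,-0.01,0.01,-0.015,-0.055,-0.11,-0.02,0.01,-0.026,-0.095,-0.12,-0.03,0.01,-0.038,-0.14,-0.12,-0.04,0.01,-0.05,-0.185,-0.12,-0.05,0.01,-0.062,-0.23,-0.12,-0.06,0.01,-0.074,-0.275,-0.12,-0.075,0.01,-0.086,-0.32,-0.12,-0.09,0.01,-0.096,-0.355,-0.12,-0.097]

```text
clock: 7.4
position: [0.5383, -0.0033, 0.2024]
ee_rot: [0.045, 0.999, -0.001, 0.0]
ft_force: [0.1, -0.5, -0.5]
grip_width: 0.171
```

```bash
python3 g.py 0.5424 -0.0325 0.12 174.9
```

```text
t 7.4 p [ 0.5383 -0.0033  0.2024] yaw 174.83 zax [ 8.0e-04 -1.5e-03 -1.0e+00] F [ 0.1 -0.5 -0.5] grip 14.6 q [ 1.01  0.57 -1.43  1.71  0.58  1.38  0.97]
shift [-0.0066 -0.0286  0.0825] twist -0.001
```

Call:
jog_arm:
  steps: [0.01,-0.002,-0.01,0,0,0.01,-0.004,-0.02,0,0,0.01,-0.0066,-0.0286,0,0,0.01,-0.0066,-0.0286,0.01,0,0.01,-0.0066,-0.0286,0.025,0,0.01,-0.0066,-0.0286,0.04,0,0.01,-0.0066,-0.0286,0.055,0,0.01,-0.0066,-0.0286,0.07,0,0.01,-0.0066,-0.0286,0.0825,0,0.01,-0.0066,-0.0286,0.0825,0]

```text
clock: 8.4
position: [0.5414, -0.0293, 0.1174]
ee_rot: [0.044, 0.999, 0.0, -0.001]
ft_force: [0.4, 0.5, 0.7]
grip_width: 0.174
```

```bash
python3 g.py 0.5424 -0.0325 0.038 174.9
python3 - <<'E'
from workcell import manip
import cv2,numpy as np
c=manip.calibration('wrist');np.savez('w4.npz',**c)
im,d=manip.camera('wrist');cv2.imwrite('pics/w4.png',im[:,:,::-1]);np.save('w4d.npy',d)
im,d=manip.camera('scene');cv2.imwrite('pics/s4.png',im[:,:,::-1]);np.save('s4d.npy',d)
E
```

```text
t 8.4 p [ 0.5414 -0.0293  0.1174] yaw 174.93 zax [-2.4e-03  2.0e-04 -1.0e+00] F [0.4 0.5 0.7] grip 14.9 q [ 0.99  0.66 -1.32  1.78  0.68  1.25  0.96]
shift [-0.0015 -0.0031  0.0794] twist 0.001
```

View pics/w4.png

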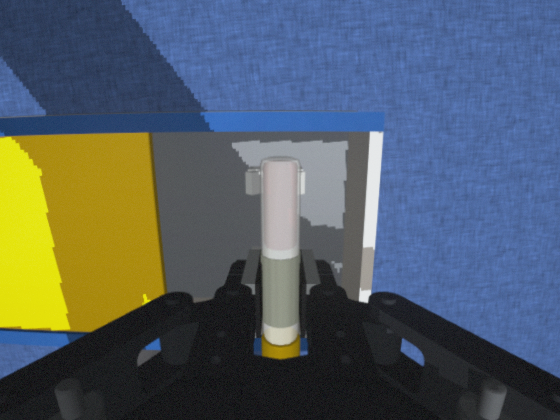

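View pics/s4.png

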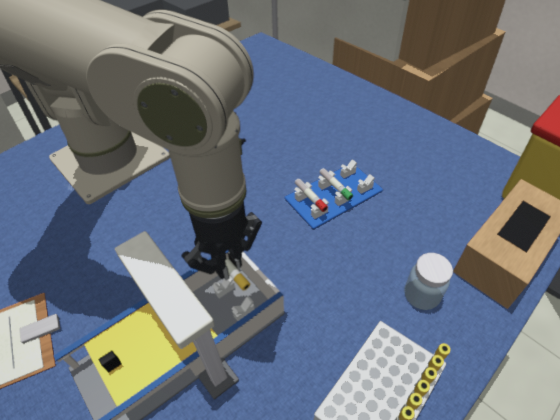

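```bash
python3 g.py 0.5424 -0.0325 0.038 174.9
python3 - <<'E'
import cv2,numpy as np
from h import *
im=cv2.imread('pics/w4.png');cv2.imwrite('pics/w4z.png',cv2.resize(im[110:260,200:400],None,fx=4,fy=4,interpolation=cv2.INTER_CUBIC))
c=dict(np.load('w4.npz'));c['k1']=float(c['k1'])
P=backz(c,[(246,181),(305,181),(275.5,170),(275.5,193)],[.041]*4);print(P)
cr=np.array([.5424,-.0325]);by=np.array([.0854,.9963]);bx=np.array([.9963,-.0854])
print((P[:,:2]-cr)@np.c_[bx,by])
# tube tail end
P=backz(c,[(280,160)],[.1174+.002]);print(P,(P[:,:2]-[.5414,-.0293])@np.c_[bx,by])
E
```

```text
t 8.5 p [ 0.5424 -0.029   0.1194] yaw 174.93 zax [ 0.e+00  3.e-04 -1.e+00] F [ 1.6  0.2 -0. ] grip 14.7 q [ 0.99  0.66 -1.33  1.78  0.68  1.25  0.96]
shift [-0.0003 -0.0035  0.0814] twist 0.0
[[ 0.50881458 -0.04694189  0.041     ]
 [ 0.51197824 -0.01089825  0.041     ]
 [ 0.50367408 -0.02830522  0.041     ]
 [ 0.51787459 -0.02959636  0.041     ]]
[[-0.03222781 -0.01725665]
 [-0.03215398  0.01892381]
 [-0.03894087  0.00087206]
 [-0.02468264  0.00079843]]
[[ 0.48985209 -0.02434518  0.1194    ]] [[-0.05178033  0.0005343 ]]
```

View pics/w4z.png

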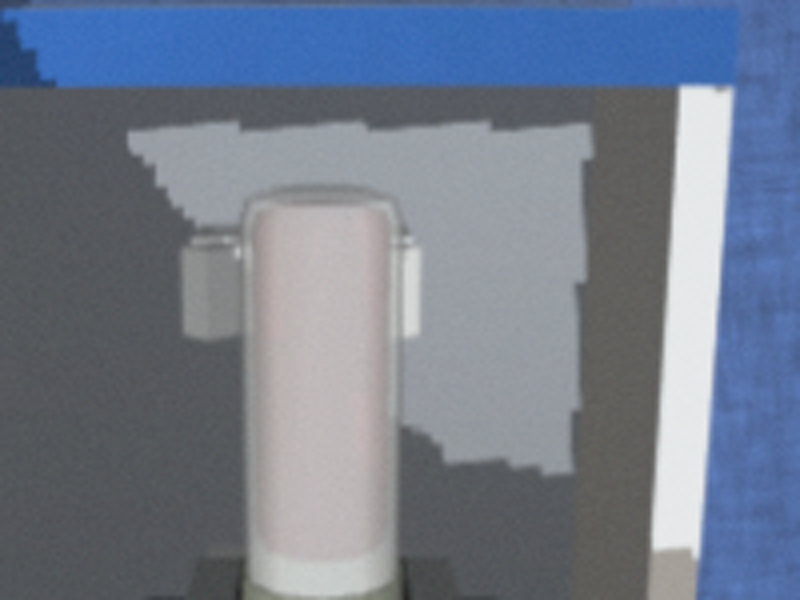

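Call:
jog_arm:
  steps: [0.01,-0.0005,-0.003,0.01,0,0.01,-0.0005,-0.003,0.025,0,0.01,-0.0005,-0.003,0.04,0,0.01,-0.0005,-0.003,0.055,0,0.01,-0.0005,-0.003,0.065,0,0.01,-0.0005,-0.003,0.072,0,0.01,-0.0005,-0.003,0.077,0,0.01,-0.0005,-0.003,0.08,0,0.01,-0.0005,-0.003,0.081,0,0.01,-0.0005,-0.003,0.081,0]

```text
clock: 9.5
position: [0.5427, -0.0323, 0.0385]
ee_rot: [0.044, 0.999, -0.0, 0.0]
ft_force: [0.2, 0.4, -0.4]
grip_width: 0.177
```

```bash
python3 - <<'E'
from workcell import manip
import cv2,numpy as np
c=manip.calibration('wrist');np.savez('w5.npz',**c)
im,d=manip.camera('wrist');cv2.imwrite('pics/w5.png',im[:,:,::-1])
E
python3 g.py 0.542 -0.032 0.036 174.9
```

```text
t 9.55 p [ 0.5427 -0.0323  0.0386] yaw 174.91 zax [ 5.e-04 -1.e-04 -1.e+00] F [ 0.6 -0.  -0.9] grip 15.0 q [ 0.92  0.75 -1.22  1.84  0.78  1.13  0.9 ]
shift [0.0008 0.0003 0.0026] twist 0.0
```

View pics/w5.png

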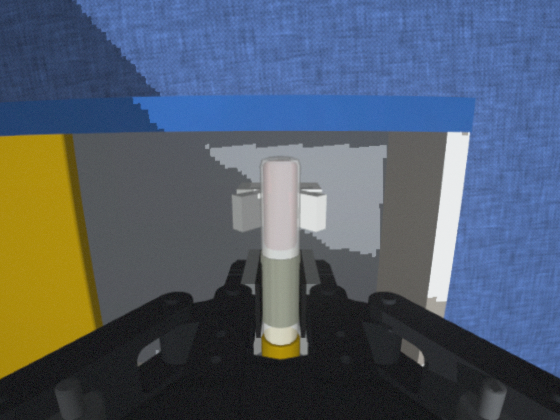

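The tube (column 280) is centred on the V block (232 to 326). I lower it the last 2 mm.

Call:
jog_arm:
  steps: [0.01,0,0,0.0005,0,0.01,0,0,0.001,0,0.01,0,0,0.0014,0,0.01,0,0,0.0018,0,0.01,0,0,0.0022,0,0.01,0,0,0.0024,0,0.01,0,0,0.0024,0,0.01,0,0,0.0024,0,0.01,0,0,0.0024,0,0.01,0,0,0.0024,0]

```text
clock: 10.55
position: [0.5429, -0.0327, 0.0373]
ee_rot: [0.045, 0.999, -0.001, 0.0]
ft_force: [-6.3, -2.8, 17.2]
grip_width: 0.173
```

```bash
python3 g.py 0.542 -0.032 0.0355 174.9
```

```text
t 10.55 p [ 0.5429 -0.0327  0.0373] yaw 174.89 zax [ 6.0e-04 -1.7e-03 -1.0e+00] F [-6.3 -2.8 17.2] grip 14.8 q [ 0.92  0.75 -1.22  1.84  0.79  1.13  0.9 ]
shift [0.001  0.0006 0.0018] twist -0.0
```

It is resting with 17 N, so I ease up 1 mm and then open.

Call:
jog_arm:
  steps: [0.01,0,0,-0.0005,0,0.01,0,0,-0.001,0,0.01,0,0,-0.001,0,0.018,0,0,-0.001,0,0.022,0,0,-0.001,0,0.028,0,0,-0.001,0,0.035,0,0,-0.001,0,0.042,0,0,-0.001,0,0.042,0,0,-0.001,0,0.042,0,0,-0.001,0]

```text
clock: 11.55
position: [0.5425, -0.0323, 0.0369]
ee_rot: [0.044, 0.999, -0.0, 0.0]
ft_force: [-0.2, -0.3, -0.1]
grip_width: 0.494
```

```bash
python3 - <<'E'
from workcell import manip
import cv2,numpy as np
im,d=manip.camera('wrist');cv2.imwrite('pics/w6.png',im[:,:,::-1])
E
python3 g.py 0.542 -0.032 0.3 174.9
```

```text
t 11.6 p [ 0.5425 -0.0323  0.0369] yaw 174.91 zax [ 1.e-04 -0.e+00 -1.e+00] F [ 0.6 -0.4 -1.1] grip 41.8 q [ 0.92  0.75 -1.21  1.84  0.79  1.13  0.9 ]
shift [ 6.000e-04  2.000e-04 -2.631e-01] twist 0.0
```

View pics/w6.png

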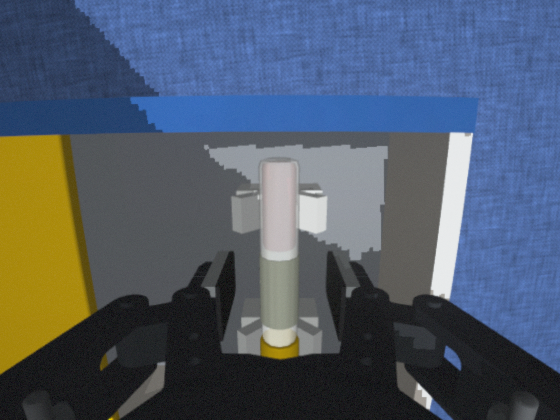

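The tube rests in the V cradle, released. I retreat straight up.

Call:
jog_arm:
  steps: [0.042,0,0,-0.005,0,0.042,0,0,-0.015,0,0.042,0,0,-0.03,0,0.042,0,0,-0.055,0,0.042,0,0,-0.085,0,0.042,0,0,-0.12,0,0.042,0,0,-0.16,0,0.042,0,0,-0.2,0,0.042,0,0,-0.24,0,0.042,0,0,-0.28,0]

```text
clock: 12.6
position: [0.542, -0.0316, 0.3199]
ee_rot: [0.044, 0.999, -0.0, 0.001]
ft_force: [0.3, -0.4, 0.3]
grip_width: 0.491
```

```bash
python3 - <<'E'
from workcell import manip
import cv2,numpy as np
im,d=manip.camera('wrist');cv2.imwrite('pics/w7.png',im[:,:,::-1])
E
python3 g.py 0.4853 -0.3422 0.3 174.9  0.4853 -0.3422 0.15 174.9
```

```text
t 12.65 p [ 0.5438 -0.0305  0.3261] yaw 175.01 zax [ 7.9e-03 -2.0e-04 -1.0e+00] F [1.  1.3 4.5] grip 42.0 q [ 1.07  0.44 -1.43  1.51  0.44  1.56  1.13]
shift [ 0.0314 -0.3156  0.0257] twist 0.002
shift [ 0.0325 -0.3157  0.1757] twist 0.002
```

View pics/w7.png

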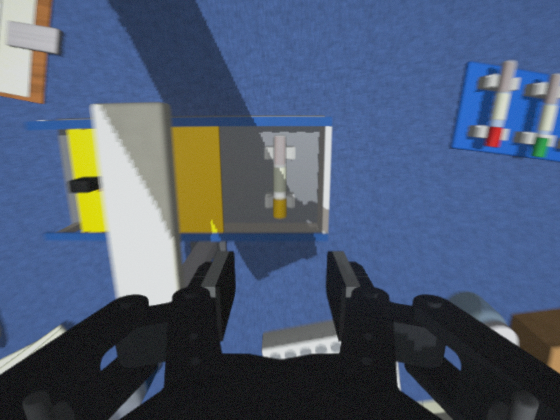

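Call:
jog_arm:
  steps: [0.06,0.002,-0.02,0,0,0.07,0.005,-0.055,0,0,0.085,0.009,-0.095,0,0,0.085,0.013,-0.14,0,0,0.085,0.017,-0.185,0,0,0.085,0.021,-0.23,0,0,0.085,0.025,-0.265,0,0,0.085,0.03,-0.295,0,0,0.085,0.0315,-0.315,0.01,0,0.085,0.0315,-0.316,0.03,0]

```text
clock: 13.65
position: [0.4828, -0.3471, 0.2873]
ee_rot: [0.046, 0.999, -0.0, 0.001]
ft_force: [-0.2, 0.9, -1.0]
grip_width: 0.995
```

```bash
python3 - <<'E'
from workcell import manip
import cv2,numpy as np
c=manip.calibration('wrist');np.savez('w8.npz',**c)
im,d=manip.camera('wrist');cv2.imwrite('pics/w8.png',im[:,:,::-1])
im,d=manip.camera('scene');cv2.imwrite('pics/s8.png',im[:,:,::-1])
E
python3 g.py 0.4853 -0.3422 0.15 174.9
```

```text
t 13.75 p [ 0.4822 -0.344   0.2848] yaw 174.92 zax [-0.0024  0.0019 -1.    ] F [ 0.3  0.2 -0.9] grip 84.6 q [ 1.47  0.58 -1.34  1.45  0.56  1.55  1.64]
shift [-0.0032  0.0018  0.1347] twist 0.0
```

View pics/w8.png

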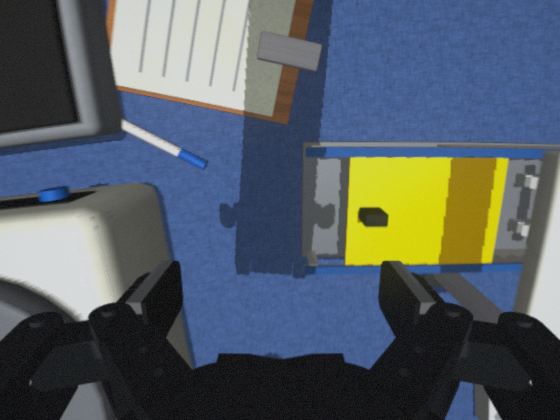

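View pics/s8.png

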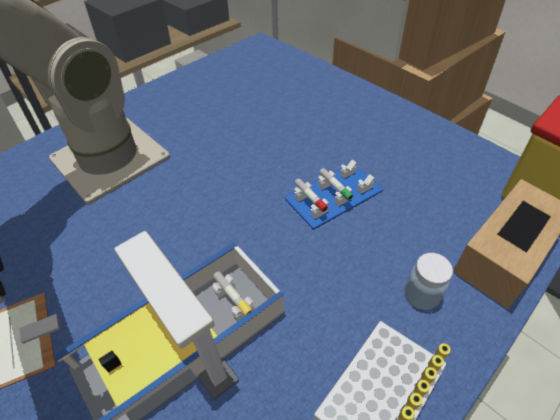

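```bash
python3 - <<'E'
import numpy as np
from h import *
c=dict(np.load('w8.npz'));c['k1']=float(c['k1'])
cr=np.array([.542,-.032]);by=np.array([.0854,.9963]);bx=np.array([.9963,-.0854])
P=backz(c,[(349,160),(346,262),(360,208)],[.06,.06,.092]);print(P,(P[:,:2]-cr)@np.c_[bx,by])
E
python3 g.py 0.4853 -0.3422 0.13 174.9
```

```text
[[ 0.46225295 -0.27171921  0.06      ]
 [ 0.57834114 -0.27958969  0.06      ]
 [ 0.50690451 -0.26889323  0.092     ]] [[-0.05897996 -0.24564264]
 [ 0.05735084 -0.24357007]
 [-0.01473495 -0.23901388]]
t 13.75 p [ 0.4822 -0.344   0.2848] yaw 174.92 zax [-0.0024  0.0019 -1.    ] F [ 0.3  0.2 -0.9] grip 84.6 q [ 1.47  0.58 -1.34  1.45  0.56  1.55  1.64]
shift [-0.0033  0.0018  0.1547] twist 0.0
```

Call:
jog_arm:
  steps: [0.0854,-0.001,0.0005,0.01,0,0.0854,-0.002,0.001,0.03,0,0.0854,-0.0033,0.0015,0.055,0,0.0854,-0.0033,0.0015,0.085,0,0.0854,-0.0033,0.0015,0.115,0,0.0854,-0.0033,0.0015,0.14,0,0.0854,-0.0033,0.0015,0.16,0,0.0854,-0.0033,0.0015,0.17,0,0.0854,-0.0033,0.0015,0.175,0,0.0854,-0.0033,0.0015,0.175,0]

```text
clock: 14.75
position: [0.4869, -0.3427, 0.1123]
ee_rot: [0.044, 0.999, -0.0, 0.0]
ft_force: [0.4, 0.1, -0.1]
grip_width: 1.002
```

```bash
python3 - <<'E'
from workcell import manip
import cv2,numpy as np
im,d=manip.camera('wrist');cv2.imwrite('pics/w9.png',im[:,:,::-1])
im,d=manip.camera('top');cv2.imwrite('pics/t9.png',im[:,:,::-1])
E
python3 g.py 0.4853 -0.3422 0.047 174.9
```

```text
t 14.85 p [ 0.4871 -0.3431  0.113 ] yaw 174.93 zax [ 1.2e-03 -8.0e-04 -1.0e+00] F [-0.3 -0.4  0.7] grip 85.6 q [ 1.41  0.72 -1.21  1.65  0.7   1.27  1.55]
shift [0.002  0.0008 0.066 ] twist 0.0
```

View pics/w9.png

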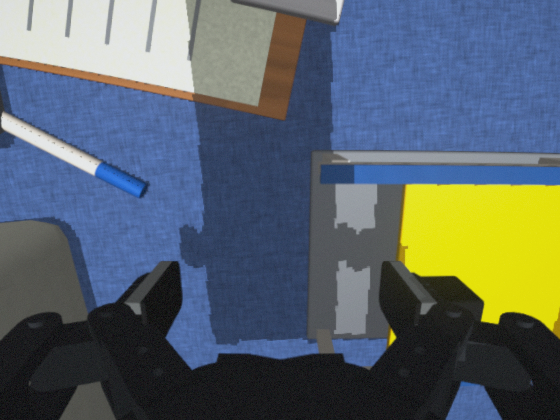

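View pics/t9.png

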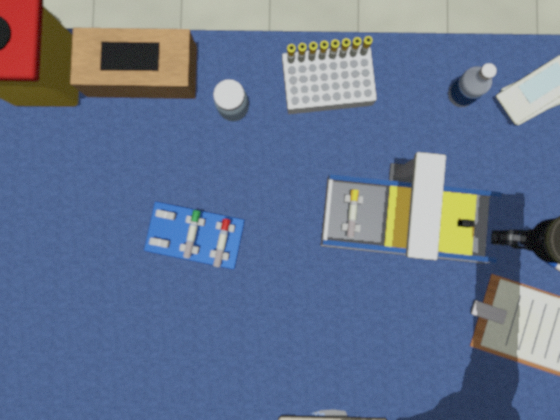

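Run:
```python
from workcell import manip
import numpy as np
from h import *
c=manip.calibration('wrist');im,d=manip.camera('wrist');C=cloud(c,d)
for p in [(30,235),(50,240),(70,280),(20,280),(40,260),(350,320),(325,335),(400,300),(340,170),(150,300),(440,290),(400,250)]:
    print(p,np.round(C[p[1],p[0]],3))
```

```text
(30, 235) [ 0.476 -0.505  0.042]
(50, 240) [ 0.484 -0.501  0.031]
(70, 280) [ 0.517 -0.499  0.025]
(20, 280) [ 0.496 -0.499  0.067]
(40, 260) [ 0.492 -0.5    0.046]
(350, 320) [ 0.577 -0.295  0.008]
(325, 335) [ 0.582 -0.316  0.017]
(400, 300) [ 0.486 -0.3    0.134]
(340, 170) [ 0.449 -0.308  0.065]
(150, 300) [ 0.474 -0.384  0.142]
(440, 290) [ 0.515 -0.259  0.081]
(400, 250) [ 0.499 -0.274  0.06 ]
```

Call:
jog_arm:
  steps: [0.0854,0.001,0.0005,0.008,0,0.0854,0.002,0.0008,0.018,0,0.0854,0.002,0.0008,0.03,0,0.0854,0.002,0.0008,0.042,0,0.0854,0.002,0.0008,0.052,0,0.0854,0.002,0.0008,0.06,0,0.0854,0.002,0.0008,0.065,0,0.0854,0.002,0.0008,0.068,0,0.0854,0.002,0.0008,0.068,0,0.0854,0.002,0.0008,0.068,0]

```text
clock: 15.9
position: [0.4848, -0.3422, 0.0443]
ee_rot: [0.044, 0.999, -0.0, 0.0]
ft_force: [-0.0, 1.2, -0.4]
grip_width: 0.999
```

```bash
python3 - <<'E'
from workcell import manip
import cv2,numpy as np
im,d=manip.camera('wrist');cv2.imwrite('pics/w10.png',im[:,:,::-1])
im,d=manip.camera('scene');cv2.imwrite('pics/s10.png',im[:,:,::-1])
E
python3 g.py 0.4853 -0.3422 0.047 174.9
```

```text
t 16.0 p [ 0.4849 -0.3422  0.0444] yaw 174.91 zax [ 6.e-04 -5.e-04 -1.e+00] F [-0.5  0.2 -0.2] grip 85.2 q [ 1.38  0.79 -1.14  1.71  0.77  1.17  1.5 ]
shift [-0.0004  0.0001 -0.0026] twist 0.0
```

View pics/w10.png

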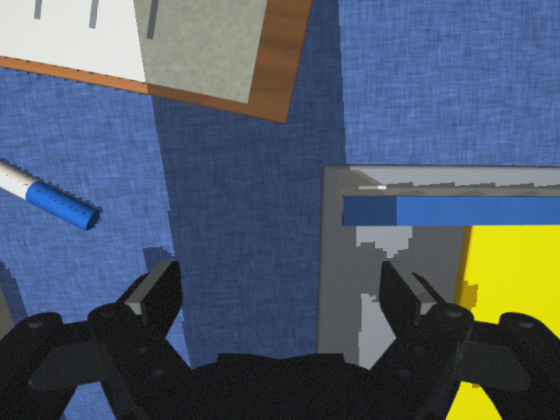

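View pics/s10.png

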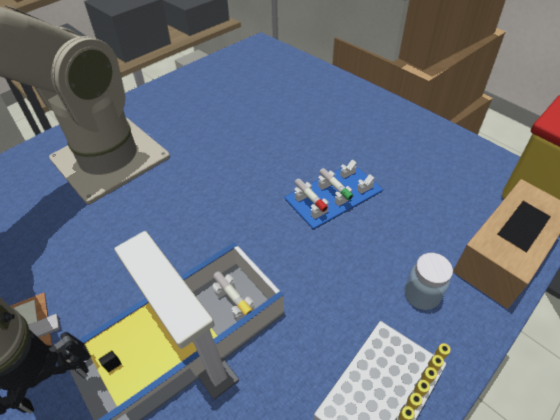

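The fingers are down behind the lid's rear edge, and the right finger sits just short of the yellow edge (column ~465). I start pushing.

Call:
jog_arm:
  steps: [0.0854,0,0.003,0,0,0.0854,0,0.007,0,0,0.0854,0,0.011,0,0,0.0854,0,0.015,0,0,0.0854,0,0.02,0,0,0.0854,0,0.025,0,0,0.0854,0,0.03,0,0,0.0854,0,0.035,0,0,0.0854,0,0.04,0,0,0.0854,0,0.045,0,0]
  grip_force: 60

```text
clock: 17.0
position: [0.4886, -0.2968, 0.044]
ee_rot: [0.044, 0.999, -0.0, 0.0]
ft_force: [-1.2, -1.4, 1.4]
grip_width: 0.997
```

```bash
python3 - <<'E'
from workcell import manip
import cv2,numpy as np
c=manip.calibration('scene')
im,d=manip.camera('scene');cv2.imwrite('pics/s11.png',cv2.resize(im[225:420,0:300,::-1],None,fx=2.6,fy=2.6,interpolation=cv2.INTER_CUBIC))
E
python3 g.py 0.4853 -0.3422 0.047 174.9
```

```text
t 17.05 p [ 0.4888 -0.2958  0.044 ] yaw 174.97 zax [ 1.e-04  3.e-04 -1.e+00] F [-0.6 -1.1 -0. ] grip 85.5 q [ 1.34  0.76 -1.16  1.76  0.76  1.15  1.42]
shift [-0.0006 -0.0465 -0.003 ] twist 0.001
```

View pics/s11.png

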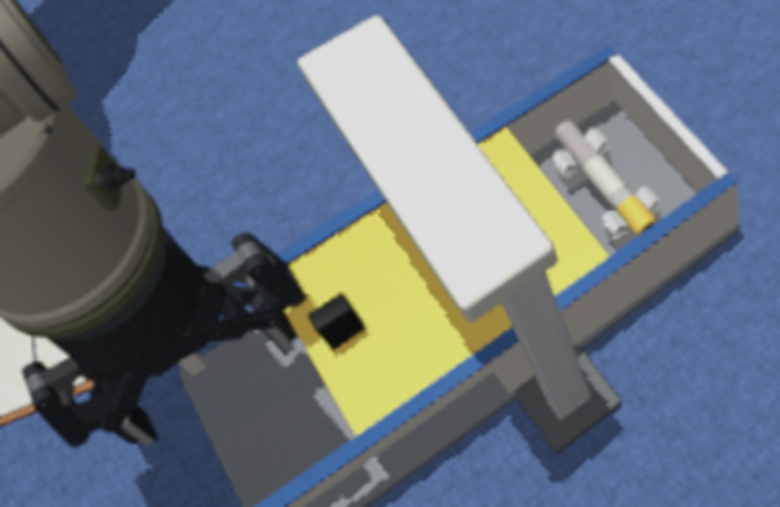

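Run:
```python
from workcell import manip
import cv2,numpy as np
from h import *
cr=np.array([.542,-.032]);by=np.array([.0854,.9963]);bx=np.array([.9963,-.0854])
p=manip.get_obs()['position'];print((p[:2]-cr)@np.c_[bx,by])
L=[]
for n in ['scene','top']:
    im,d=manip.camera(n);C=cloud(manip.calibration(n),d).reshape(-1,3);L.append(C[d.ravel()>0])
Q=np.vstack(L);r=Q[:,:2]-p[:2];s=r@by;x=r@bx
print('rows: z, s min/max rel tcp, x min/max')
for z in np.arange(.05,.42,.01):
    k=(abs(Q[:,2]-z)<.005)&(abs(s)<.115)&(x>-.11)&(x<.11)&((s<.075)|(z>.21))
    if k.sum()>5: print(round(z,3),k.sum(),np.round([np.percentile(s[k],1),np.percentile(s[k],99),s[k].max(),x[k].min(),x[k].max()],3))
```

```text
[-0.03047374 -0.26740778]
rows: z, s min/max rel tcp, x min/max
0.05 163 [-0.054  0.074  0.075 -0.042  0.105]
0.06 1885 [-0.046  0.075  0.075 -0.041  0.105]
0.07 368 [-0.054  0.074  0.075 -0.041  0.105]
0.08 80 [-0.062  0.075  0.075 -0.012  0.04 ]
0.09 470 [-0.071  0.075  0.075 -0.012  0.039]
0.1 385 [-0.071  0.074  0.075 -0.016  0.027]
0.11 422 [-0.07   0.073  0.074 -0.016  0.021]
0.12 325 [-0.069  0.072  0.072 -0.016  0.022]
0.13 392 [-0.067  0.07   0.071 -0.018  0.023]
0.14 780 [-0.066  0.069  0.069 -0.012  0.021]
0.15 87 [-0.062  0.066  0.066 -0.011  0.015]
0.16 281 [-0.03   0.038  0.039 -0.036  0.04 ]
0.17 342 [-0.03   0.038  0.038 -0.036  0.041]
0.18 355 [-0.03   0.038  0.038 -0.036  0.041]
0.19 385 [-0.028  0.038  0.038 -0.035  0.041]
0.2 368 [-0.026  0.036  0.037 -0.027  0.041]
0.21 13 [-0.029  0.043  0.043 -0.037  0.044]
0.22 594 [-0.035  0.043  0.044 -0.042  0.045]
0.23 440 [-0.034  0.043  0.043 -0.042  0.046]
0.24 648 [-0.032  0.042  0.043 -0.041  0.046]
0.25 473 [-0.027  0.041  0.041 -0.039  0.044]
0.26 423 [-0.024  0.041  0.042 -0.039  0.044]
0.27 474 [-0.018  0.047  0.05  -0.037  0.043]
0.28 608 [-0.013  0.048  0.05  -0.035  0.044]
0.29 552 [-0.009  0.043  0.043 -0.033  0.044]
0.3 428 [-0.004  0.041  0.042 -0.027  0.044]
0.31 241 [ 0.001  0.041  0.042 -0.009  0.044]
0.32 414 [ 0.007  0.048  0.049 -0.021  0.046]
0.33 261 [ 0.012  0.052  0.052 -0.044  0.045]
0.34 244 [ 0.024  0.053  0.054 -0.058  0.04 ]
0.35 421 [ 0.025  0.054  0.055 -0.077  0.045]
0.36 496 [ 0.029  0.055  0.055 -0.085  0.047]
0.37 565 [ 0.034  0.055  0.056 -0.089  0.049]
0.38 601 [ 0.035  0.055  0.056 -0.092  0.047]
0.39 599 [ 0.03   0.054  0.055 -0.107  0.045]
0.4 543 [ 0.03   0.054  0.054 -0.109  0.039]
0.41 439 [ 0.034  0.052  0.053 -0.101  0.03 ]
```

The wrist profile at lamp height reaches only 38 mm ahead of the TCP, which leaves about 14 mm to the lamp when the lid is home. I continue.

Call:
jog_arm:
  steps: [0.0854,0.001,0.006,0,0,0.0854,0.003,0.012,0,0,0.0854,0.005,0.018,0,0,0.0854,0.006,0.024,0,0,0.0854,0.006,0.031,0,0,0.0854,0.006,0.038,0,0,0.0854,0.006,0.045,0,0,0.0854,0.006,0.052,0,0,0.0854,0.006,0.058,0,0,0.0854,0.006,0.06,0,0]

```text
clock: 18.15
position: [0.4879, -0.236, 0.0439]
ee_rot: [0.044, 0.999, 0.0, -0.0]
ft_force: [-1.5, -2.8, 1.1]
grip_width: 1.001
```

```bash
cat > k.py <<'E'
import sys
from workcell import manip
import cv2,numpy as np
from h import *
cr=np.array([.542,-.032]);by=np.array([.0854,.9963]);bx=np.array([.9963,-.0854])
im,d=manip.camera('scene');cv2.imwrite('pics/%s.png'%sys.argv[1],cv2.resize(im[225:420,0:300,::-1],None,fx=2.6,fy=2.6,interpolation=cv2.INTER_CUBIC))
o=manip.get_obs();print(o['clock'],'x,s',np.round((o['position'][:2]-cr)@np.c_[bx,by],4),'z',o['position'][2],'F',np.round(o['ft_force'],1),'F_s',round(o['ft_force'][:2]@by,1))
C=cloud(manip.calibration('scene'),d);r=C[...,:2]-cr;hs=cv2.cvtColor(im,cv2.COLOR_RGB2HSV)
m=(hs[...,0]>20)&(hs[...,0]<34)&(hs[...,1]>120)&(abs(C[...,2]-.06)<.006)&(abs(r@bx)<.07)
s=(r@by)[m];x=(r@bx)[m]
k=abs(x+.02)<.03;print('lid s range',np.round(np.percentile(s[k],[1,99]),4),m.sum())
E
python3 k.py s12
```

```text
18.2 x,s [-0.0364 -0.2079] z 0.04388667995240292 F [-0.  -0.1  0.1] F_s -0.1
lid s range [-0.1502  0.0234] 3872
```

View pics/s12.png

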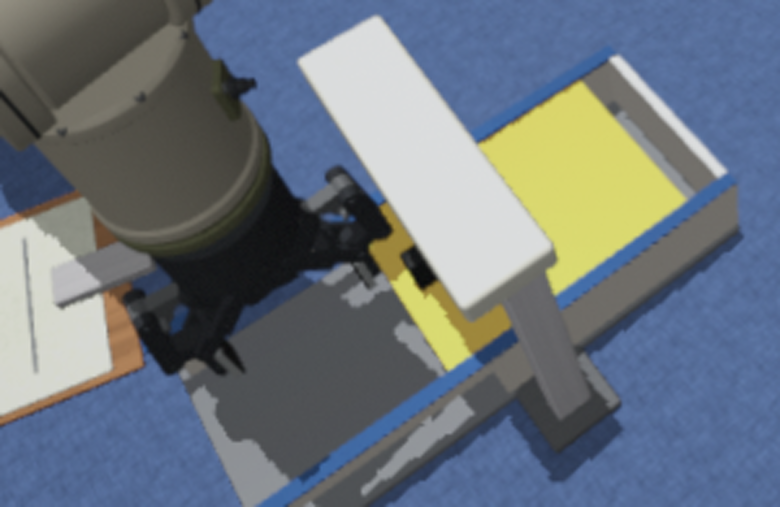

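Call:
jog_arm:
  steps: [0.0854,0,0.003,0,0,0.0854,0,0.006,0,0,0.0854,0,0.009,0,0,0.0854,0,0.011,0,0,0.0854,0,0.013,0,0,0.0854,0,0.015,0,0,0.0854,0,0.017,0,0,0.0854,0,0.019,0,0,0.0854,0,0.02,0,0,0.0854,0,0.021,0,0]

```text
clock: 19.2
position: [0.4896, -0.2175, 0.0441]
ee_rot: [0.045, 0.999, -0.001, -0.0]
ft_force: [-2.3, -3.6, 3.3]
grip_width: 1.003
```

```bash
python3 k.py s13
```

```text
19.25 x,s [-0.0363 -0.1887] z 0.04409592623352424 F [-2.5 -3.4  1.9] F_s -3.6
lid s range [-0.1315  0.042 ] 3940
```

View pics/s13.png

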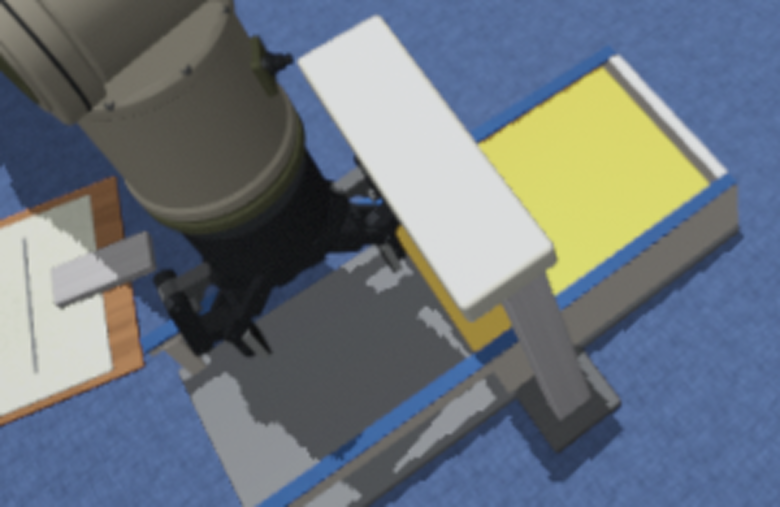

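Call:
jog_arm:
  steps: [0.0854,0,0.001,0,0,0.0854,0,0.002,0,0,0.0854,0,0.003,0,0,0.0854,0,0.0035,0,0,0.0854,0,0.004,0,0,0.0854,0,0.0045,0,0,0.0854,0,0.005,0,0,0.0854,0,0.0055,0,0,0.0854,0,0.006,0,0,0.0854,0,0.006,0,0]

```text
clock: 20.25
position: [0.4899, -0.2136, 0.044]
ee_rot: [0.046, 0.999, -0.002, -0.0]
ft_force: [-3.3, -15.1, 3.2]
grip_width: 1.0
```

```bash
python3 k.py s14
```

```text
20.3 x,s [-0.0364 -0.1853] z 0.044027522209828765 F [ -3.7 -14.3   3.7] F_s -14.6
lid s range [-0.1271  0.0464] 3911
```

View pics/s14.png

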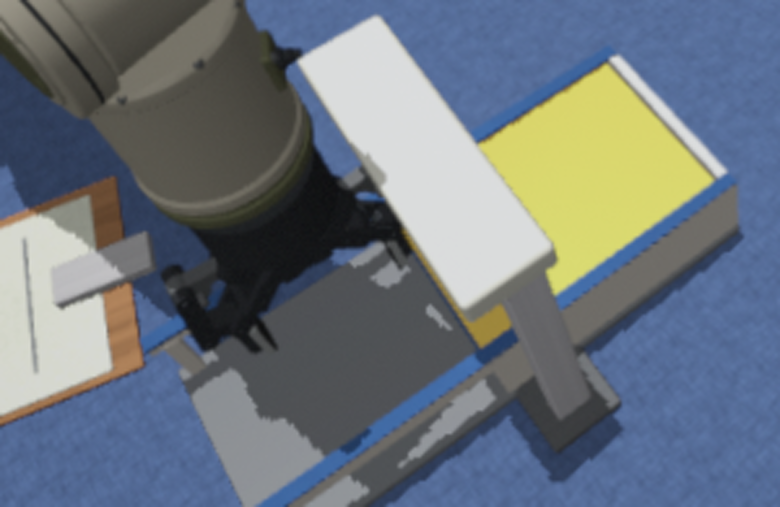

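The lid looks about home, but 14.6 N could be either the stop or the ridge. I press a little further.

Call:
jog_arm:
  steps: [0.0854,0,0.0003,0,0,0.0854,0,0.0006,0,0,0.0854,0,0.0009,0,0,0.0854,0,0.0012,0,0,0.0854,0,0.0014,0,0,0.0854,0,0.0016,0,0,0.0854,0,0.0016,0,0,0.0854,0,0.0016,0,0,0.0854,0,0.0016,0,0,0.0854,0,0.0016,0,0]

```text
clock: 21.3
position: [0.4899, -0.2134, 0.0441]
ee_rot: [0.046, 0.999, -0.003, -0.0]
ft_force: [-4.1, -18.9, 4.4]
grip_width: 1.001
```

```bash
python3 k.py s15
python3 - <<'E'
from workcell import manip
import cv2
im,d=manip.camera('top');cv2.imwrite('pics/t15.png',cv2.resize(im[145:270,315:505,::-1],None,fx=4.2,fy=4.2,interpolation=cv2.INTER_CUBIC))
E
```

```text
21.35 x,s [-0.0365 -0.1852] z 0.04405759989880632 F [ -4.6 -17.6   4.1] F_s -17.9
lid s range [-0.0887  0.0466] 3899
```

View pics/t15.png

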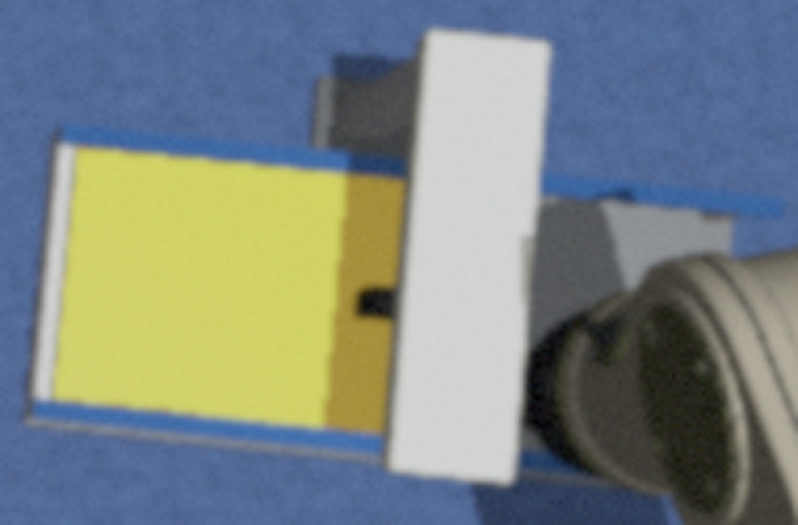

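The top view shows the lid meeting the end wall with no gap, and more push gave force (18 N) without travel, so it is home. I back off.

Call:
jog_arm:
  steps: [0.0854,0,-0.003,0,0,0.0854,0,-0.01,0,0,0.0854,0,-0.02,0,0,0.0854,0,-0.035,0,0,0.0854,0,-0.05,0,0,0.0854,0,-0.07,0,0,0.0854,0,-0.09,0,0,0.0854,0,-0.105,0,0,0.0854,0,-0.115,0,0,0.0854,0,-0.12,-0.005,0]

```text
clock: 22.4
position: [0.4793, -0.3289, 0.0485]
ee_rot: [0.045, 0.999, 0.0, -0.0]
ft_force: [-0.8, 0.4, -0.3]
grip_width: 1.002
```

Call:
jog_arm:
  steps: [0.0854,0,0,-0.01,0,0.0854,0,0,-0.03,0,0.0854,0,0,-0.06,0,0.0854,0,0,-0.09,0,0.0854,0,0,-0.12,0,0.0854,0,0,-0.15,0,0.0854,0,0,-0.175,0,0.0854,0,0,-0.19,0,0.0854,0,0,-0.195,0,0.0854,0,0,-0.195,0]

```text
clock: 23.4
position: [0.48, -0.3277, 0.2443]
ee_rot: [0.044, 0.999, -0.0, 0.0]
ft_force: [-0.4, 0.0, -1.2]
grip_width: 1.0
```

```bash
python3 k.py s16; python3 g.py
python3 - <<'E'
from workcell import manip
import cv2,numpy as np
from h import *
cr=np.array([.542,-.032]);by=np.array([.0854,.9963]);bx=np.array([.9963,-.0854])
c=manip.calibration('top');im,d=manip.camera('top');cv2.imwrite('pics/t16.png',im[:,:,::-1])
im2,d2=manip.camera('scene');cv2.imwrite('pics/s16f.png',im2[:,:,::-1])
wc=manip.calibration('wrist');im3,_=manip.camera('wrist');cv2.imwrite('pics/w16.png',im3[:,:,::-1]);np.savez('w16.npz',**wc)
C=cloud(c,d);hs=cv2.cvtColor(im,cv2.COLOR_RGB2HSV);r=C[...,:2]-cr
m=(hs[...,0]>20)&(hs[...,0]<34)&(hs[...,1]>120)&(abs(C[...,2]-.06)<.006)&(abs(r@bx)<.05)
print('top lid s',np.percentile((r@by)[m],[1,99,100]))
E
```

```text
23.45 x,s [-0.0369 -0.3   ] z 0.24341355281426783 F [ 0.1  0.6 -0.4] F_s 0.6
lid s range [-0.0802  0.0465] 3910
t 23.45 p [ 0.4797 -0.3277  0.2434] yaw 174.93 zax [-6.e-04 -0.e+00 -1.e+00] F [ 0.1  0.6 -0.4] grip 85.4 q [ 1.48  0.58 -1.34  1.54  0.57  1.47  1.61]
top lid s [-0.11001691  0.04414281  0.04598553]
```

View pics/t16.png

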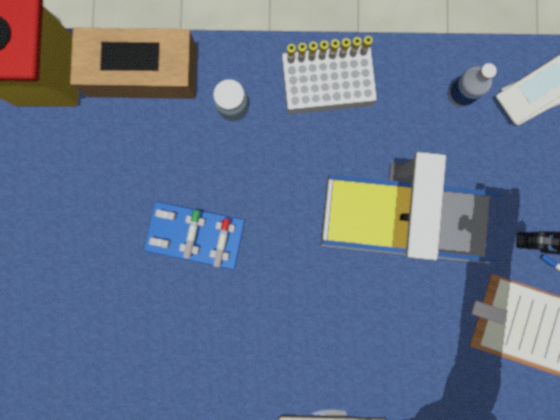

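View pics/w16.png

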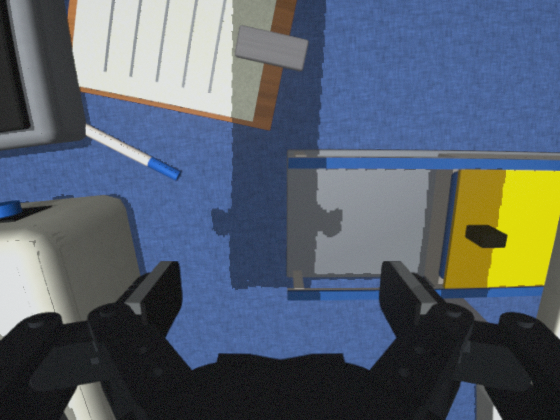

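View pics/s16f.png

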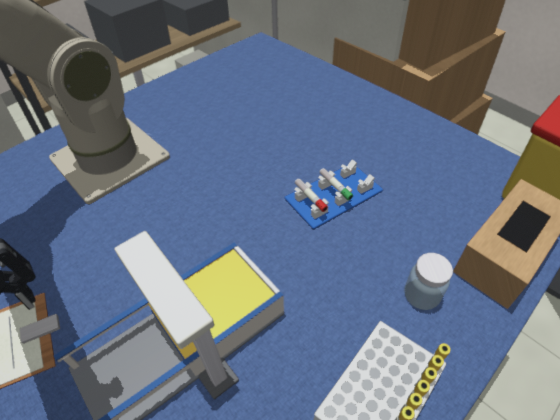

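Run:
```python
import numpy as np,cv2
from h import *
c=dict(np.load('w16.npz'));c['k1']=float(c['k1'])
cr=np.array([.542,-.032]);by=np.array([.0854,.9963]);bx=np.array([.9963,-.0854])
im=cv2.imread('pics/w16.png');cv2.imwrite('pics/w16z.png',cv2.resize(im[140:310,380:560],None,fx=3.5,fy=3.5,interpolation=cv2.INTER_CUBIC))
P=backz(c,[(457,172),(446,286),(467,229)],[.06,.06,.092]);print((P[:,:2]-cr)@np.c_[bx,by])
```

```text
[[-0.05902926 -0.13144665]
 [ 0.06011889 -0.12662335]
 [-0.01250511 -0.13271866]]
```

View pics/w16z.png

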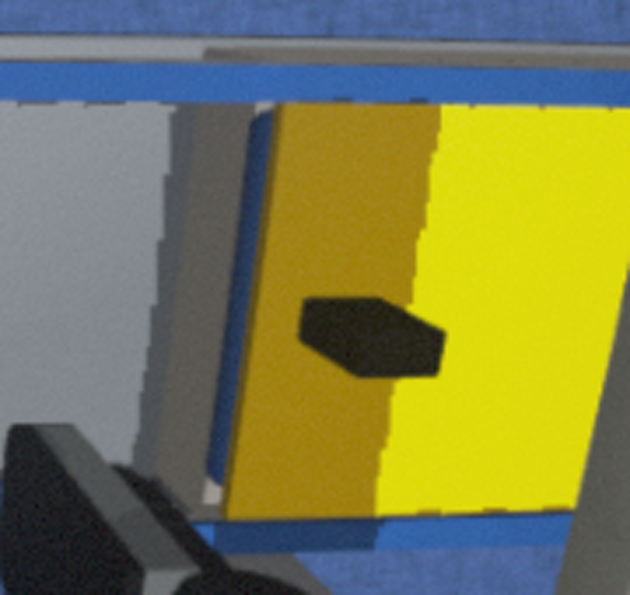

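```bash
python3 -c "
from workcell import manip
print(manip.hand_in())"
```

```text
the job is handed in; nothing more can be done
None
```

The yellow-capped tube is in the white foam cradle and the lid is closed over it; I handed the job in at about 23.7 s.

**Tube:** I lowered it until it rested with about 17 N, eased up 1 mm and opened the fingers. Pictures before the lid closed showed it lying in both V blocks.

**Lid:** The jog tool could not lean the gripper, so I did not push the fin. I pushed the lid's rear edge with the back of an open finger, tool upright. The body should have cleared the lamp by about 14 mm, by my depth measurement.

**Last checks:**
- **Lid travel:** A further 1.6 mm of commanded push gave about 18 N and almost no movement. The lid meets the end wall with no visible gap.
- **Ridge:** The blue ridge shows behind the lid's rear edge, and the lid did not move after I backed off.
- **Other tubes and arm:** The red- and green-capped tubes look untouched. The wrist force at the end was near zero, with the arm clear of everything.

**Disagreements:** The cameras put the closed lid 0 to 4 mm from fully home, within calibration error and short of the 8 mm where the ridge is passed. I judged it home from the hard stop and the ridge. The lamp was not checked by contact, but no picture shows a touch and the forces never suggested one.

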